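# Loosen the knurled lens ring of a lamp by fingertip

## Task

The lamp head is bolted face up on the bench for repair. With a fingertip on the outside of the knurled ring round its lens, never gripping it, roll the ring anticlockwise (seen from above) to loosen it until its white line has come round to the red pointer for the second time, and leave it there with line and pointer in line. Do not touch the glass, and leave the other things on the bench where they lie.

Things in the scene. Friction and masses are not known exactly. Their poses are not given: they have to be found in the camera images.
- lamp: lamp head on a square steel plate 130 x 130 x 8 mm, fixed to the bench; grey round housing on it, radius up to 46 mm, top 36 mm above the bench. Origin: centre of the plate's underside, on the ring's axis; z up. On its -x side the red pointer, on its +x side a black socket stub (to 57 mm from the axis, up to 33 mm above the bench).
- ring_centre (a point): point on the upright axis of the knurled ring, 50 mm above the bench. Dark threaded ring 28 mm high, from 36 to 64 mm above the bench when tight; rises 2 mm a turn as it loosens. 100 mm across over its 30 upright round ribs (2.5 mm proud, about 10 mm apart). Free room for a finger all round it above 34 mm.
- retaining_ring (a joint): angle of the ring on its thread, rad, not wrapped; 0 = tight, grows anticlockwise seen from above (loosens). White line at red pointer at 0, 6.283 and 12.566. Starts between 0.4 and 3.0 (line just past the pointer), so the line comes round first at 6.283, second at 12.566. Steady friction, about 2 N at the rim; stays where it is left. Thread ends at 18.8.
- index_mark (a point): middle of the white line (7 mm wide) on the top face of the ring, 43 mm from the axis; the line runs on down the ring's outside.
- pointer_tip (a point): outer end of the red pointer, 65 mm from the axis, 30 mm above the bench; the pointer is radial, 8 mm wide, below the ring (24 to 30 mm above the bench).
- lens: clear domed glass, 77 mm across, fixed, inside the ring; origin on the axis, at its rim 64 mm above the bench; top of the dome 73.5 mm above the bench. Not to be touched.
- bench_screwdriver: orange and black screwdriver, 179 mm long, lying left of the lamp; loose, to be left where it lies; origin at the centre of its underside
- masking_tape: cream roll of tape, 96 mm across, 19 mm high, lying left of the lamp; fixed to the bench, to be left where it lies; origin at the centre of its underside
- green_marker: light green marker pen, 110 mm long, 15 mm thick, lying behind and left of the lamp; loose, to be left where it lies; origin at the centre of its underside
- circuit_board_4: brown circuit board, 154 x 104 x 28 mm, lying right of the lamp; loose, to be left where it lies; origin at the centre of its underside
- long_pliers: orange-handled long-nose pliers, 208 mm long, lying right of the lamp; fixed to the bench, to be left where it lies; origin at the centre of its underside
- wood_brush: small brush with a wooden handle, 110 mm long, lying behind the lamp; loose, to be left where it lies; origin at the centre of its underside
Mind the look-alikes: they are no part of the job. What is meant by the lamp is not pink, and is the larger of those in its own colour.

How it is judged:
By the outcome, as a careful person would: the job done as asked, in the order asked, and still so for the second after the job is handed in, with the robot touching nothing.
It also fails if it takes over 72 s, if anything falls off the work surface, if the arm or the gripper's body presses on something with over 40 N, if the wrist force passes 120 N, or if a joint passes its speed limit or range.

## Robot

A 7-joint arm with a two-finger parallel gripper is mounted at the origin on a cart in front of the work surface, level with it; the furniture and walls round the work are solid. World frame = base frame: x ahead of the robot, y to its left, z up, the work surface at z = 0. Lengths are in mm, angles in rad, forces in N, time in s.
With the tool pointing down it reaches from about 400 to 850 mm from the base axis. Payload 6.9 kg.
Tool frame: the origin (TCP) lies at the very end of the fingers, on their centre line; the grasp point (between the pads) lies 19 mm behind it; z points along the fingers, y is the direction in which the jaws open and shut (so a half turn about z gives the same grasp; the last joint's range is limited). The gripper opens to 85 mm and grips with 20 to 120 N. Pads are 22 mm wide; open, the fingers measure 114 mm over their backs; the gripper's body (76 mm by 85 mm) begins 54 mm behind the grasp point. The pads swing forward as they close: fully open they stand 13 mm farther back than shut.
Start: joints at [-1.161, 0.507, -0.238, 1.5, 0.126, 1.149, -0.155], TCP at [187.583, 596.175, 231.275] pointing down, gripper open.
Joint ranges: [-3.08, 3.08], [-0.24, 2.05], [-1.43, 1.35], [0, 2.5], [-1.52, 4.66], [0.17, 1.96], [-2.89, 2.89]. Speed limits (rad/s): [2.39, 2.39, 3.14, 3.14, 3.14, 3.14, 3.14].

## Interface

Orientations are given as a rotation vector (axis times angle).
In Python, from rig import read_state, capture, camera_info, close_job gives the robot as it stands.
- The arm moves only by the tool drive_tool, never from a script. Its argument "targets" is a list of rows, each a list of 7 numbers: the turn, a rotation vector about the world's x, y, z in units of 5 degrees (1.0 is 5 degrees), then the shift along the world's x, y, z in units of 30 mm (1.0 is 30 mm), then the finger opening in mm, from 0 to 85.4. In form: [[rx, ry, rz, tx, ty, tz, gripper], ...]. A call has exactly 8 rows; each row is the pose to reach, as a shift and turn from the pose measured when the call began; what a row does not reach only later rows make up. A row lasts 1/12 s, in which the tool goes at most 41.7 mm and 7.16 degrees, less where a joint would pass 70% of its speed; a pose out of reach is approached as far as the arm can. A call with a gripper value outside its range is refused whole. The fingers move at their own pace and stop on an object; "force" is the grip in N (left out, the last holds). Time passes only in rows, so rows that repeat a pose let the fingers close, or fill a call up. It gives the time, the measured TCP pose, the force and the opening at its end, in the units of the state.
- read_state(): the state, without advancing time (a new reading comes with each control period).
- capture(name): name is "side" or "top"; returns the picture (400x640x3 uint8, red, green, blue); there is no depth.
- camera_info(name): a dict with "intrinsics" (3x3 intrinsics, pixels), "pose" (4x4, takes a point from camera to world coordinates). Camera axes: x right, y down, z forward; pixel columns grow to the right and rows downward; lengths in mm; the calibration is good to about 2 mm. A picture is of the moment at which its call begins. camera_info takes no time and is no camera call.
- close_job(): hands the job in, once; it reports no verdict.
The state is a dict: "t": time; "joints": joint angles; "qd": joint speeds; "joint_torque": joint torques, N m; "eef_pos": TCP position; "tool_rot": TCP orientation; "wrist_force": force on the tool from outside, world axes, zero at the start; "torque": the same for the moment, N m; "opening": opening from 0.0 (shut) to 1.0 (fully open).
Only numpy, scipy, OpenCV 4.12 (cv2) and the standard library are available. Lean on these libraries where they do the work, as an engineer would, in place of code of your own. Each camera call takes 0.05 s, during which the arm holds its last target.

## Working session

There is one attempt and no reset: what is moved stays moved. The work goes in short steps, Python scripts to look and compute and a tool call to move; the robot and the scene stay as the last step left them, time stands still between calls to the robot, and variables do not carry over. Pictures are saved under pics/ and viewed, and the job is handed in when it is done.

Besides the shell and the picture viewer there is one more tool, called in YAML: its name, and indented under it one key for each argument. drive_tool: Moves the arm, as the interface text tells. Its arguments: {"type":"object","properties":{"targets":{"type":"array","items":{"type":"array","items":{"type":"number"}}},"force":{"type":"number"}},"required":["targets"]}

```bash
mkdir -p pics; ls
python3 - <<'E'
from rig import *
import cv2
s=read_state(); print(s)
for n in ("side","top"):
    im=capture(n); cv2.imwrite(f"pics/{n}0.png",im[:,:,::-1])
    print(n,camera_info(n))
E
```

```text
pics
{'t': 0.0, 'joints': array([-1.16051717,  0.50834974, -0.23751424,  1.50110025,  0.12569658,
        1.14891753, -0.15477663]), 'qd': array([ 1.19354615e-04,  5.95109118e-04, -2.43720443e-05,  6.81819416e-04,
       -7.97585578e-04,  9.10752862e-04,  2.46330624e-06]), 'joint_torque': array([-2.53548451e-04, -6.20584416e+01, -2.18688279e+00, -2.49650985e+01,
        1.26938842e-02,  1.18336792e-02,  1.43420731e-06]), 'eef_pos': array([187.48321455, 595.70050324, 230.433161  ]), 'tool_rot': array([-4.76818039e-01, -3.10495536e+00,  2.78108854e-03]), 'wrist_force': array([ 0.37486652,  0.08771634, -0.12102571]), 'torque': array([-0.05030294,  0.00287699, -0.00669457]), 'opening': 1.0001440482166262}
side {'intrinsics': array([[440.18272353,   0.        , 314.95636228],
       [  0.        , 440.18272353, 202.04715178],
       [  0.        ,   0.        ,   1.        ]]), 'pose': array([[ 9.61638036e-01, -1.53150769e-01,  2.27589828e-01,
         3.17920570e+02],
       [-2.74186051e-01, -5.62675824e-01,  7.79883277e-01,
        -1.00818862e+03],
       [ 8.61957044e-03, -8.12367379e-01, -5.83082279e-01,
         8.02047002e+02],
       [ 0.00000000e+00,  0.00000000e+00,  0.00000000e+00,
         1.00000000e+00]])}
top {'intrinsics': array([[476.88253604,   0.        , 314.21563306],
       [  0.        , 476.88253604, 198.98169378],
       [  0.        ,   0.        ,   1.        ]]), 'pose': array([[ 1.57836551e-02, -9.94104707e-01,  1.07269321e-01,
         4.44418516e+02],
       [-9.99719424e-01, -1.75851865e-02, -1.58693097e-02,
        -3.81817467e+01],
       [ 1.76621065e-02, -1.06988748e-01, -9.94103344e-01,
         1.40549147e+03],
       [ 0.00000000e+00,  0.00000000e+00,  0.00000000e+00,
         1.00000000e+00]])}
```

View pics/side0.png

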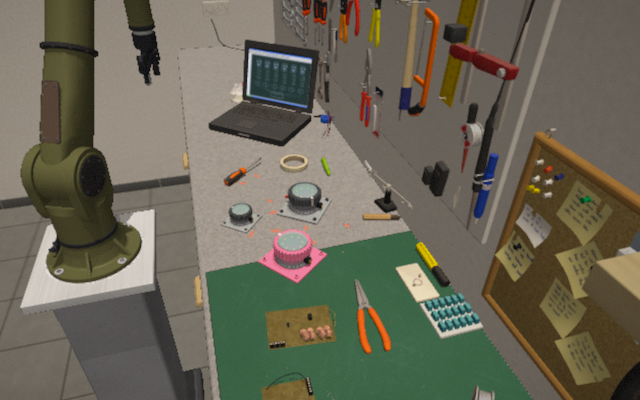

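View pics/top0.png

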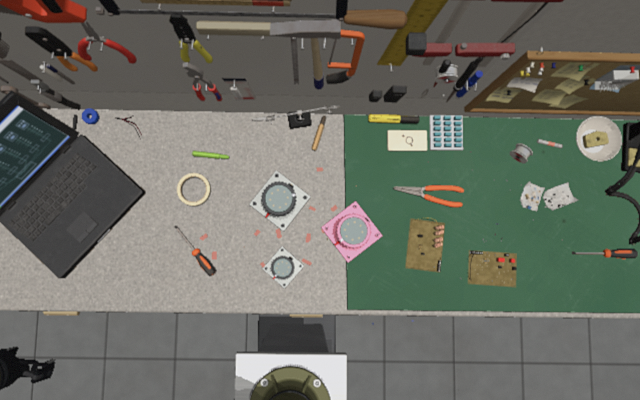

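Three lamp-like things in the top view: pink at (352,231), large grey at (280,200), and small grey at (283,267). The large grey one fits, since it isn't pink and is the larger grey. I'll confirm it in an enlarged crop.

Run:
```python
import cv2,numpy as np
a=cv2.imread("pics/top0.png")[160:240,240:320]; b=cv2.imread("pics/side0.png")[170:230,270:340]
cv2.imwrite("pics/crop0.png",cv2.resize(a,(560,560),interpolation=cv2.INTER_CUBIC))
cv2.imwrite("pics/crop1.png",cv2.resize(b,(700,600),interpolation=cv2.INTER_CUBIC))
```

```text
(no output)
```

View pics/crop0.png

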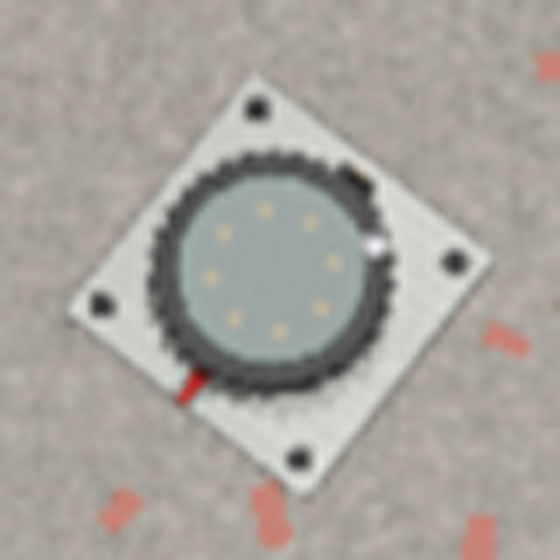

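View pics/crop1.png

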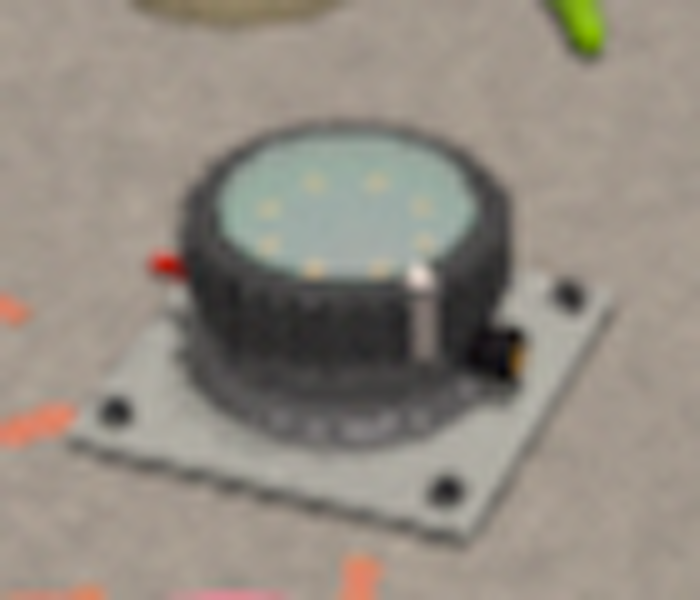

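Confirmed: the large grey lamp at top-view (280,200). Its pointer is at about (266,217) and its white line at about (294,195), so the line has gone about 140° past the pointer. Next I'll fit the pose.

```bash
cat > h.py <<'E'
import numpy as np,cv2
from rig import *
CI={n:camera_info(n) for n in("side","top")}
def proj(n,p):
    T=np.linalg.inv(CI[n]["pose"]);q=(T[:3,:3]@np.atleast_2d(p).T+T[:3,3:]).T;k=CI[n]["intrinsics"]@q.T
    return (k[:2]/k[2]).T
def ray(n,uv,z):
    K=CI[n]["intrinsics"];P=CI[n]["pose"];d=P[:3,:3]@np.linalg.inv(K)@np.array([uv[0],uv[1],1.]);o=P[:3,3]
    return o+d*(z-o[2])/d[2]
def look(n,name,box,s):
    im=capture(n);np.save(f"pics/{name}.npy",im);x0,y0,x1,y1=box
    cv2.imwrite(f"pics/{name}.png",cv2.resize(im[y0:y1,x0:x1,::-1],None,fx=s,fy=s,interpolation=cv2.INTER_CUBIC));return im
E
python3 - <<'E'
from h import *
from scipy.optimize import least_squares
t=lambda u,v:((u+.5)/7-.5+240,(v+.5)/7-.5+160)
s=lambda u,v:((u+.5)/10-.5+270,(v+.5)/10-.5+170)
top=[t(257,108),t(456,261),t(299,459),t(101,304)]
side=[s(568,295),s(445,490),s(115,412)]
def pts(p):
    x,y,yaw,d=p;return np.array([[x+d*np.cos(yaw+k*np.pi/2),y+d*np.sin(yaw+k*np.pi/2),8] for k in (0,-1,-2,-3)])
def f(p):
    P=pts(p);return np.r_[(proj("top",P)-top).ravel(),(proj("side",P[:3])-side).ravel()]
r=least_squares(f,[588,60,0.2,75]);print(r.x,r.fun.round(2))
for nm,uv,n,z in (("ringc",t(272,273),"top",64.8),("tip",t(183,400),"top",30),("mark",t(375,245),"top",64.8),("tipS",s(152,264),"side",30),("markS",s(420,272),"side",64.8)):
    p=ray(n,uv,z);d=p[:2]-r.x[:2];print(nm,p.round(1),np.hypot(*d).round(1),np.degrees(np.arctan2(d[1],d[0])).round(1))
for z in (64.8,):
    e=[s(185,225),s(512,225),s(345,120)]
    print([ray("side",q,z).round(1) for q in e])
E
```

```text
[5.90756432e+02 4.34740403e+01 1.42216932e-01 7.46543122e+01] [-0.39 -0.02 -0.66 -0.12 -0.39 -0.11 -0.38  0.01 -0.04  1.15  0.09  1.07
  0.23  0.9 ]
ringc [588.5  41.5  64.8] 3.0 -139.5
tip [538.9  79.   30. ] 62.8 145.6
mark [6.006e+02 2.000e-01 6.480e+01] 44.4 -77.2
tipS [538.7  79.6  30. ] 63.3 145.3
markS [603.4   6.   64.8] 39.5 -71.4
[array([542.7,  47.7,  64.8]), array([636.2,  22.3,  64.8]), array([603. ,  90.5,  64.8])]
```

Lamp axis is about (590,43), the pointer at about 144°, and the line at about -75°. That leaves about 577° to roll. I'll close the fingers and go over to the far (+y) side of the ring, opposite the line.

drive_tool:
  targets:
    - [0,0,0,0.75,-0.93,0,0]
    - [0,0,0,1.5,-1.86,0,0]
    - [0,0,0,2.3,-2.8,0,0]
    - [0,0,0,3.1,-3.8,0,0]
    - [0,0,0,3.9,-4.8,0,0]
    - [0,0,0,4.7,-5.8,0,0]
    - [0,0,0,5.5,-6.8,0,0]
    - [0,0,0,6.3,-7.8,0,0]
  force: 30

```text
t: 0.77
eef_pos: [377.2, 360.0, 230.3]
tool_rot: [-0.477, -3.105, 0.003]
wrist_force: [0.8, 1.0, -0.4]
opening: -0.0
```

drive_tool:
  targets:
    - [0,0,0,0.8,-1.0,0,0]
    - [0,0,0,1.6,-2.0,-0.3,0]
    - [0,0,0,2.4,-3.0,-0.7,0]
    - [0,0,0,3.2,-4.0,-1.2,0]
    - [0,0,0,4.1,-5.0,-1.7,0]
    - [0,0,0,5.0,-6.1,-2.2,0]
    - [0,0,0,5.7,-7.0,-2.5,0]
    - [0,0,0,6.3,-7.7,-2.7,0]

```text
t: 1.43
eef_pos: [567.2, 124.6, 147.5]
tool_rot: [-0.481, -3.103, 0.007]
wrist_force: [-0.3, 0.4, 0.3]
opening: -0.003
```

Run:
```python
from h import *
s=read_state();print(s['eef_pos'],s['joints'].round(2),s['wrist_force'].round(1))
look("side","s1",(240,130,370,250),6);look("top","t1",(220,140,340,260),5)
```

```text
[567.23796825 124.6439139  147.47733424] [-0.18  0.52 -0.12  1.74  0.08  0.9   0.93] [-0.3  0.4  0.3]
```

View pics/s1.png

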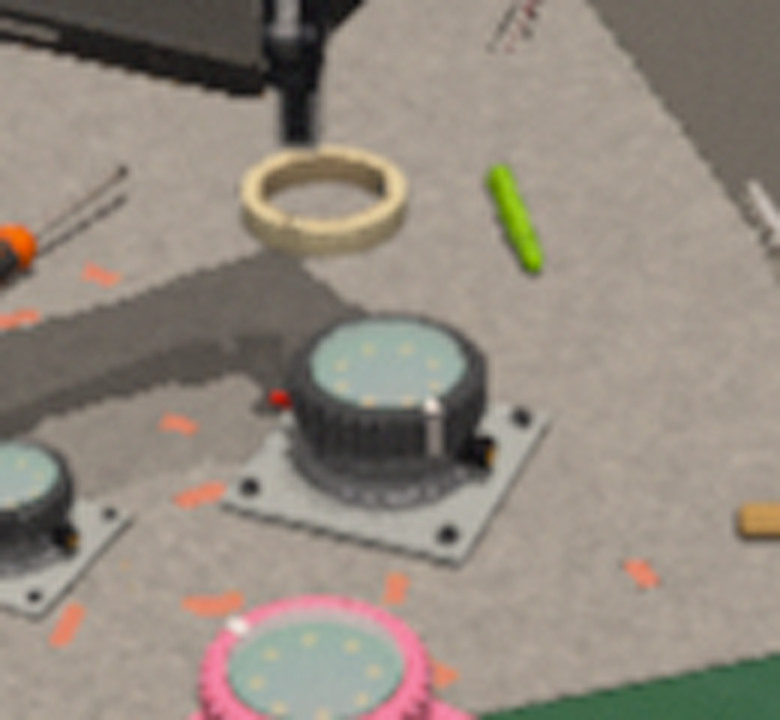

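View pics/t1.png

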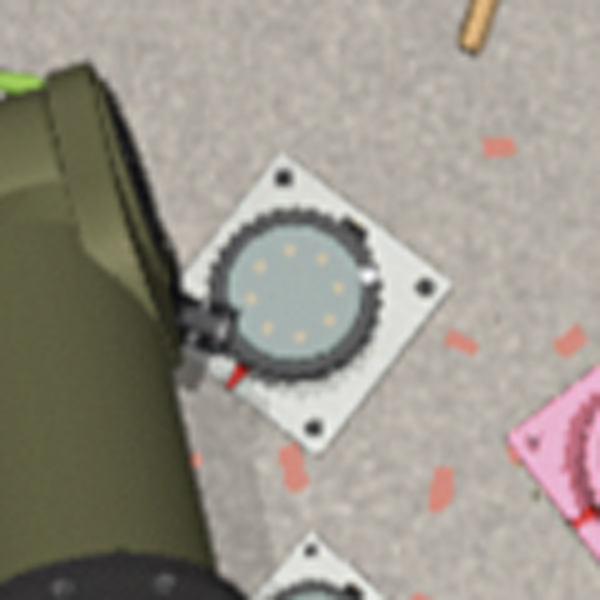

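drive_tool:
  targets:
    - [0,0,0,0,0,-0.8,0]
    - [0,0,0,0,0,-1.6,0]
    - [0,0,0,0,0,-2.4,0]
    - [0,0,0,0,0,-3.0,0]
    - [0,0,0,0.0,0.0,-3.35,0]
    - [0,0,0,0.05,-0.15,-3.4,0]
    - [0,0,0,0.1,-0.3,-3.4,0]
    - [0,0,0,0.1,-0.36,-3.4,0]

```text
t: 2.2
eef_pos: [572.4, 110.8, 46.3]
tool_rot: [0.491, 3.103, -0.009]
wrist_force: [-0.4, 0.9, -0.4]
opening: 0.005
```

Run:
```python
from h import *
s=read_state();print(s['eef_pos'],s['wrist_force'].round(1))
look("side","s2",(250,140,350,240),7);look("top","t2",(220,140,340,260),5)
```

```text
[572.41808936 110.76991386  46.30184629] [-0.4  0.9 -0.4]
```

View pics/s2.png

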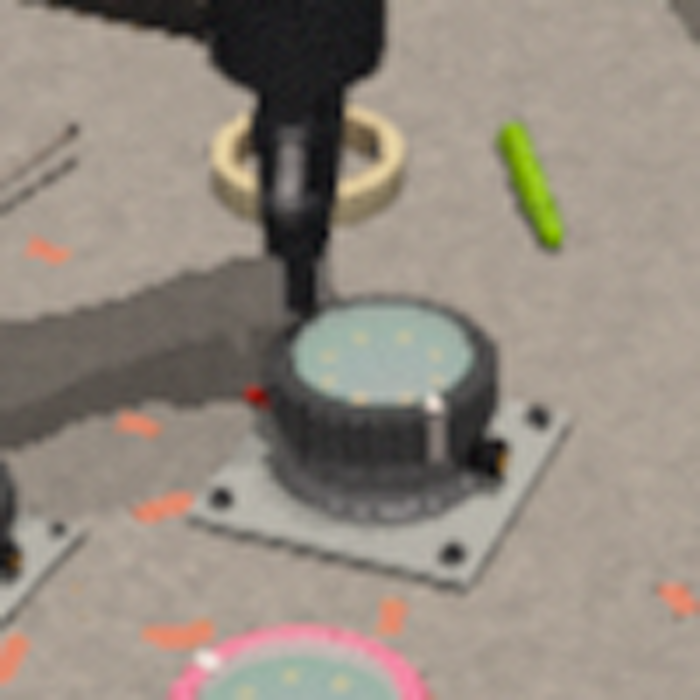

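View pics/t2.png

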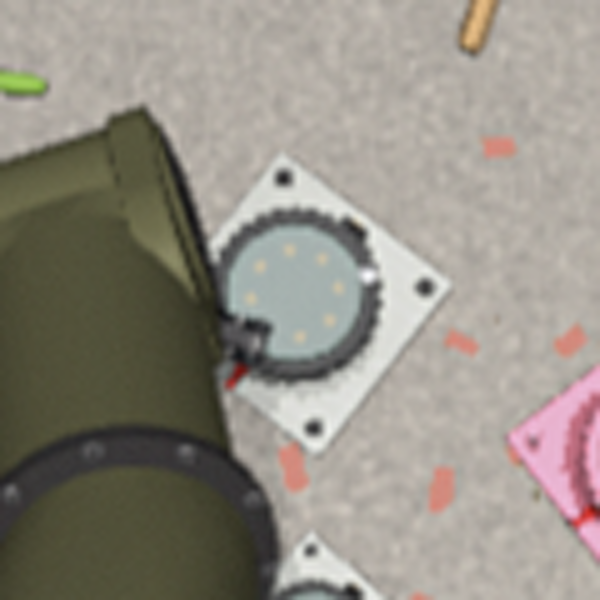

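drive_tool:
  targets:
    - [0,0,0,0.01,-0.04,0,0]
    - [0,0,0,0.02,-0.08,0,0]
    - [0,0,0,0.03,-0.12,0,0]
    - [0,0,0,0.04,-0.15,0,0]
    - [0,0,0,0.05,-0.18,0,0]
    - [0,0,0,0.05,-0.2,0,0]
    - [0,0,0,0.06,-0.22,0,0]
    - [0,0,0,0.06,-0.24,0,0]

```text
t: 2.97
eef_pos: [574.1, 104.1, 46.6]
tool_rot: [0.491, 3.102, -0.008]
wrist_force: [-0.8, 3.2, 1.0]
opening: 0.0
```

```bash
cat >> h.py <<'E'
from scipy.spatial.transform import Rotation as Ro
C=np.array([590.,43.]); 
def path(R=50,a=11,b=9,ang=None):
    # rounded rect in tool axes -> world points, anticlockwise
    pts=[]
    for k,(sx,sy) in enumerate(((1,1),(-1,1),(-1,-1),(1,-1))):
        th=np.radians(np.linspace(90*k,90*k+90,400));pts.append(np.c_[sx*a+R*np.cos(th),sy*b+R*np.sin(th)])
    P=np.vstack(pts);P=np.vstack([P,P[:1]])
    d=np.r_[0,np.cumsum(np.hypot(*np.diff(P,axis=0).T))]
    s=np.arange(0,d[-1],.1);P=np.c_[np.interp(s,d,P[:,0]),np.interp(s,d,P[:,1])]
    c,n=np.cos(ang),np.sin(ang);return P@np.array([[c,n],[-n,c]])+C
def st():
    s=read_state();M=Ro.from_rotvec(s['tool_rot']).as_matrix();x=M[:2,0];ang=np.arctan2(x[1],x[0])
    d=s['eef_pos'][:2]-C;r=np.hypot(*d);u=d/r;t=np.array([-u[1],u[0]]);f=s['wrist_force'][:2]
    print("t",round(s['t'],2),"pos",s['eef_pos'].round(1),"r",r.round(1),"phi",np.degrees(np.arctan2(d[1],d[0])).round(1),"Frad",(f@u).round(1),"Ftan",(f@t).round(1),"F",s['wrist_force'].round(1),"tilt",np.degrees(np.arccos(-M[2,2])).round(2),"toolx",np.degrees(ang).round(1))
    return s,ang
def rows(ds,press,z=46.5,lead=None,n=8,back=1):
    s,ang=st();P=path(50-press,ang=ang);p=s['eef_pos'];i=np.argmin(np.hypot(*(P-p[:2]).T));N=len(P)
    print("gap to R50 path",(np.hypot(*(path(50,ang=ang)-p[:2]).T).min()).round(2))
    out=[]
    for k in range(1,n+1):
        q=P[(i+int(round(k*ds*10)))%N];out.append([0,0,0]+[round(float(v),2) for v in np.r_[(q-p[:2])/30,(z-p[2])/30]]+[0])
    print(out)
E
python3 - <<'E'
from h import *
rows(4,1.5)
E
```

```text
t 2.97 pos [574.1 104.1  46.6] r 63.2 phi 104.6 Frad 3.3 Ftan -0.0 F [-0.8  3.2  1. ] tilt 0.29 toolx 162.0
gap to R50 path 0.13
[[0, 0, 0, -0.12, -0.07, -0.0, 0], [0, 0, 0, -0.25, -0.11, -0.0, 0], [0, 0, 0, -0.37, -0.16, -0.0, 0], [0, 0, 0, -0.49, -0.22, -0.0, 0], [0, 0, 0, -0.61, -0.29, -0.0, 0], [0, 0, 0, -0.72, -0.36, -0.0, 0], [0, 0, 0, -0.82, -0.45, -0.0, 0], [0, 0, 0, -0.91, -0.54, -0.0, 0]]
```

drive_tool:
  targets:
    - [0,0,0,-0.12,-0.07,0,0]
    - [0,0,0,-0.25,-0.11,0,0]
    - [0,0,0,-0.37,-0.16,0,0]
    - [0,0,0,-0.49,-0.22,0,0]
    - [0,0,0,-0.61,-0.29,0,0]
    - [0,0,0,-0.72,-0.36,0,0]
    - [0,0,0,-0.82,-0.45,0,0]
    - [0,0,0,-0.91,-0.54,0,0]

```text
t: 3.63
eef_pos: [546.2, 87.3, 46.5]
tool_rot: [0.492, 3.103, -0.009]
wrist_force: [1.1, 0.0, 0.5]
opening: -0.002
```

Run:
```python
from h import *
rows(5,1.5)
look("side","s3",(250,140,350,240),7);look("top","t3",(220,140,340,260),5)
```

```text
t 3.63 pos [546.2  87.3  46.5] r 62.3 phi 134.7 Frad -0.8 Ftan -0.8 F [1.1 0.  0.5] tilt 0.32 toolx 162.0
gap to R50 path 1.52
[[0, 0, 0, -0.1, -0.13, -0.0, 0], [0, 0, 0, -0.19, -0.27, -0.0, 0], [0, 0, 0, -0.27, -0.42, -0.0, 0], [0, 0, 0, -0.33, -0.57, -0.0, 0], [0, 0, 0, -0.38, -0.73, -0.0, 0], [0, 0, 0, -0.43, -0.89, -0.0, 0], [0, 0, 0, -0.49, -1.05, -0.0, 0], [0, 0, 0, -0.54, -1.2, -0.0, 0]]
```

View pics/s3.png

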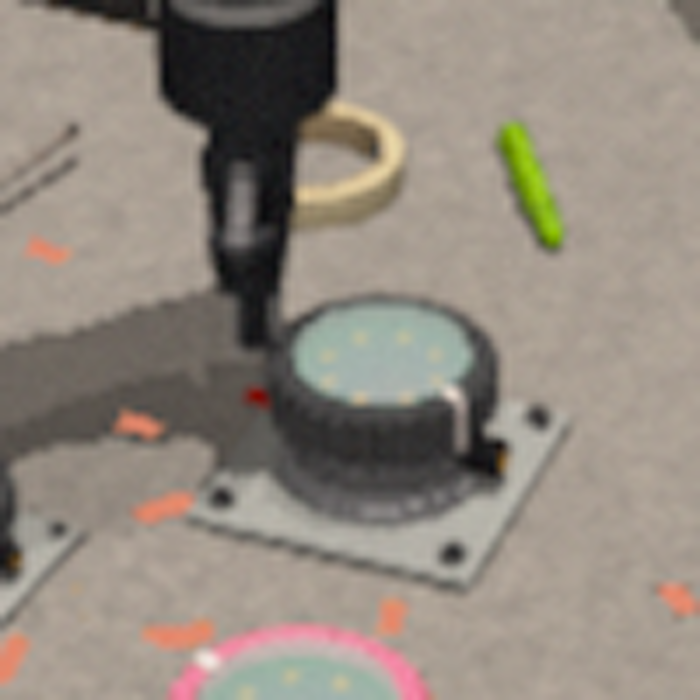

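View pics/t3.png

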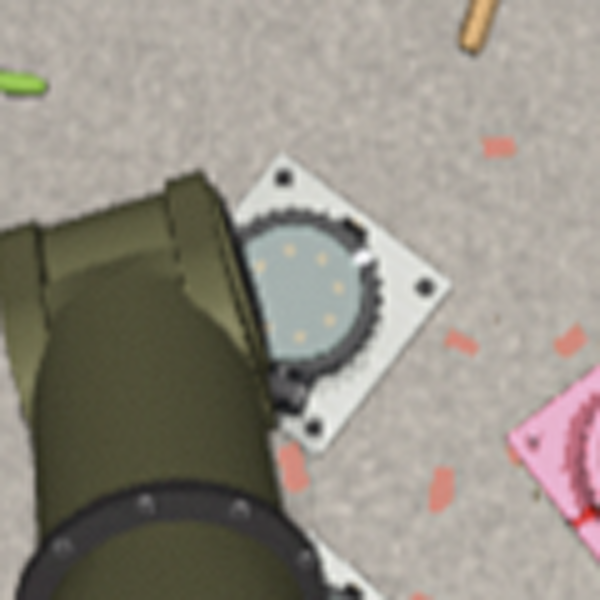

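drive_tool:
  targets:
    - [0,0,0,0.02,-0.02,0,0]
    - [0,0,0,0.03,-0.03,0,0]
    - [0,0,0,0.04,-0.04,0,0]
    - [0,0,0,0.05,-0.05,0,0]
    - [0,0,0,0.06,-0.06,0,0]
    - [0,0,0,0.07,-0.07,0,0]
    - [0,0,0,0.08,-0.08,0,0]
    - [0,0,0,0.09,-0.09,0,0]

```text
t: 4.4
eef_pos: [547.2, 86.2, 46.3]
tool_rot: [-0.489, -3.1, 0.007]
wrist_force: [-7.6, 6.0, 3.9]
opening: -0.002
```

Run:
```python
from h import *
st()
```

```text
t 4.4 pos [547.2  86.2  46.3] r 60.8 phi 134.8 Frad 9.6 Ftan 1.1 F [-7.6  6.   3.9] tilt 0.32 toolx 162.1
```

```bash
cat >> h.py <<'E'
from scipy.optimize import minimize_scalar
def go(ds,press,z=46.5,n=8,a=9,b=10,hold=0):
    s,ang=st();p=s['eef_pos']
    Rm=minimize_scalar(lambda R:np.hypot(*(path(R,a,b,ang)-p[:2]).T).min(),bounds=(44,60),method='bounded').x
    P=path(Rm-press,a,b,ang);i=np.argmin(np.hypot(*(P-p[:2]).T));N=len(P);print("Rm",round(Rm,2))
    for k in range(1,n+1):
        q=P[(i+int(round(k*ds*10)))%N];print([0,0,0]+[round(float(v),2) for v in np.r_[(q-p[:2])/30,(z-p[2])/30]]+[0],end=", ")
E
python3 - <<'E'
from h import *
go(4,2.5)
E
```

```text
t 4.4 pos [547.2  86.2  46.3] r 60.8 phi 134.8 Frad 9.6 Ftan 1.1 F [-7.6  6.   3.9] tilt 0.32 toolx 162.1
Rm 48.47
[0, 0, 0, -0.02, -0.16, 0.01, 0], [0, 0, 0, -0.09, -0.27, 0.01, 0], [0, 0, 0, -0.15, -0.39, 0.01, 0], [0, 0, 0, -0.2, -0.51, 0.01, 0], [0, 0, 0, -0.24, -0.64, 0.01, 0], [0, 0, 0, -0.28, -0.77, 0.01, 0], [0, 0, 0, -0.32, -0.89, 0.01, 0], [0, 0, 0, -0.36, -1.02, 0.01, 0],
```

drive_tool:
  targets:
    - [0,0,0,-0.02,-0.16,0,0]
    - [0,0,0,-0.09,-0.27,0,0]
    - [0,0,0,-0.15,-0.39,0,0]
    - [0,0,0,-0.2,-0.51,0,0]
    - [0,0,0,-0.24,-0.64,0,0]
    - [0,0,0,-0.28,-0.77,0,0]
    - [0,0,0,-0.32,-0.89,0,0]
    - [0,0,0,-0.36,-1.02,0,0]

```text
t: 5.07
eef_pos: [532.1, 57.5, 46.0]
tool_rot: [-0.484, -3.093, 0.007]
wrist_force: [-13.4, 6.6, 10.2]
opening: 0.001
```

Run:
```python
from h import *
go(4,2.5)
look("top","t4",(220,140,340,260),5)
```

```text
t 5.07 pos [532.1  57.5  46. ] r 59.7 phi 165.9 Frad 14.6 Ftan -3.1 F [-13.4   6.6  10.2] tilt 0.67 toolx 162.2
Rm 50.55
[0, 0, 0, 0.04, -0.15, 0.02, 0], [0, 0, 0, 0.0, -0.28, 0.02, 0], [0, 0, 0, -0.03, -0.41, 0.02, 0], [0, 0, 0, -0.05, -0.54, 0.02, 0], [0, 0, 0, -0.06, -0.67, 0.02, 0], [0, 0, 0, -0.06, -0.81, 0.02, 0], [0, 0, 0, -0.04, -0.94, 0.02, 0], [0, 0, 0, -0.02, -1.07, 0.02, 0],
```

View pics/t4.png

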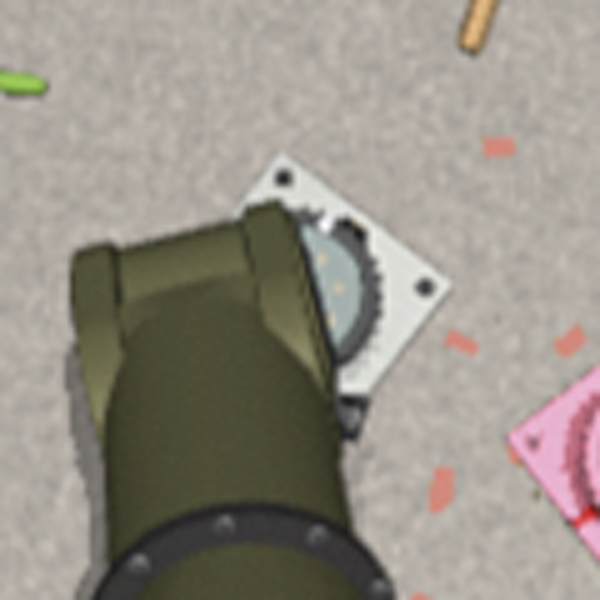

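drive_tool:
  targets:
    - [0,0,0,0.03,-0.15,0.02,0]
    - [0,0,0,0.0,-0.28,0.02,0]
    - [0,0,0,-0.03,-0.41,0.02,0]
    - [0,0,0,-0.05,-0.54,0.02,0]
    - [0,0,0,-0.06,-0.67,0.02,0]
    - [0,0,0,-0.06,-0.81,0.02,0]
    - [0,0,0,-0.04,-0.94,0.02,0]
    - [0,0,0,-0.02,-1.07,0.02,0]

```text
t: 5.78
eef_pos: [531.2, 23.6, 46.5]
tool_rot: [-0.485, -3.092, 0.009]
wrist_force: [-1.5, 1.6, 0.7]
opening: 0.003
```

Run:
```python
from h import *
go(5,2.3)
```

```text
t 5.78 pos [531.2  23.6  46.5] r 61.9 phi -161.7 Frad 0.9 Ftan -1.9 F [-1.5  1.6  0.7] tilt 0.73 toolx 162.2
Rm 48.83
[0, 0, 0, 0.13, -0.14, 0.0, 0], [0, 0, 0, 0.19, -0.29, 0.0, 0], [0, 0, 0, 0.28, -0.44, 0.0, 0], [0, 0, 0, 0.38, -0.57, 0.0, 0], [0, 0, 0, 0.49, -0.69, 0.0, 0], [0, 0, 0, 0.62, -0.8, 0.0, 0], [0, 0, 0, 0.75, -0.9, 0.0, 0], [0, 0, 0, 0.9, -0.98, 0.0, 0],
```

```bash
sed -i 's/a=9,b=10,hold=0/a=6,b=5.5,hold=0/; s/bounds=(44,60)/bounds=(46,62)/' h.py
python3 - <<'E'
from h import *
go(5,2.8)
E
```

```text
t 5.78 pos [531.2  23.6  46.5] r 61.9 phi -161.7 Frad 0.9 Ftan -1.9 F [-1.5  1.6  0.7] tilt 0.73 toolx 162.2
Rm 53.83
[0, 0, 0, 0.15, -0.13, 0.0, 0], [0, 0, 0, 0.22, -0.28, 0.0, 0], [0, 0, 0, 0.31, -0.42, 0.0, 0], [0, 0, 0, 0.41, -0.55, 0.0, 0], [0, 0, 0, 0.52, -0.68, 0.0, 0], [0, 0, 0, 0.64, -0.79, 0.0, 0], [0, 0, 0, 0.78, -0.89, 0.0, 0], [0, 0, 0, 0.92, -0.97, 0.0, 0],
```

drive_tool:
  targets:
    - [0,0,0,0.15,-0.13,0,0]
    - [0,0,0,0.22,-0.28,0,0]
    - [0,0,0,0.31,-0.42,0,0]
    - [0,0,0,0.41,-0.55,0,0]
    - [0,0,0,0.52,-0.68,0,0]
    - [0,0,0,0.64,-0.79,0,0]
    - [0,0,0,0.78,-0.89,0,0]
    - [0,0,0,0.92,-0.97,0,0]

```text
t: 6.45
eef_pos: [556.3, -9.6, 45.9]
tool_rot: [-0.489, -3.087, 0.017]
wrist_force: [-8.8, -7.7, 4.5]
opening: -0.001
```

Run:
```python
from h import *
go(5,2.8)
look("side","s5",(250,140,350,240),7);look("top","t5",(220,140,340,260),5)
```

```text
t 6.45 pos [556.3  -9.6  45.9] r 62.5 phi -122.7 Frad 11.3 Ftan -3.3 F [-8.8 -7.7  4.5] tilt 1.13 toolx 162.0
Rm 55.79
[0, 0, 0, 0.19, 0.01, 0.02, 0], [0, 0, 0, 0.35, -0.05, 0.02, 0], [0, 0, 0, 0.51, -0.1, 0.02, 0], [0, 0, 0, 0.67, -0.15, 0.02, 0], [0, 0, 0, 0.83, -0.2, 0.02, 0], [0, 0, 0, 0.99, -0.23, 0.02, 0], [0, 0, 0, 1.16, -0.25, 0.02, 0], [0, 0, 0, 1.32, -0.25, 0.02, 0],
```

View pics/s5.png

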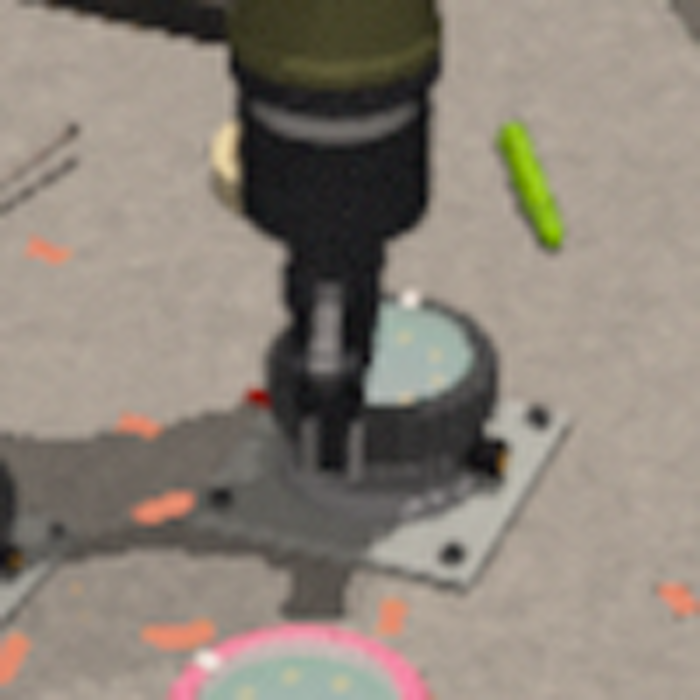

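View pics/t5.png

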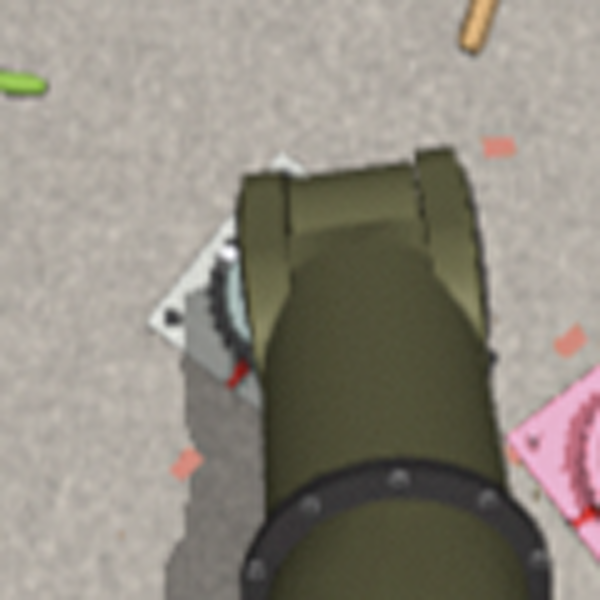

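```bash
cat >> h.py <<'E'
def go(ds,press,z=46.5,n=8,a=6,b=5.5,step=None):
    s,ang=st();p=s['eef_pos'];ang0=np.radians(162)
    Rm=minimize_scalar(lambda R:np.hypot(*(path(R,a,b,ang)-p[:2]).T).min(),bounds=(46,62),method='bounded').x
    P=path(Rm-press,a,b,ang);i=np.argmin(np.hypot(*(P-p[:2]).T));N=len(P);print("Rm",round(Rm,2))
    c,q=np.cos(ang0),np.sin(ang0);G=np.array([[c,q,0],[q,-c,0],[0,0,-1]])
    w=np.degrees((Ro.from_matrix(G)*Ro.from_rotvec(s['tool_rot']).inv()).as_rotvec())/5
    for k in range(1,n+1):
        q=P[(i+int(round(k*ds*10)))%N];print([round(float(v),2)+0 for v in np.r_[w*min(1,k/3),(q-p[:2])/30,(z-p[2])/30]]+[0],end=", ")
    print()
E
python3 - <<'E'
from h import *
go(6,2.5)
E
```

```text
t 6.55 pos [557.3 -10.4  46. ] r 62.6 phi -121.5 Frad 10.5 Ftan -2.1 F [-7.3 -7.8  2.4] tilt 1.06 toolx 161.9
Rm 56.03
[0.03, -0.06, 0.0, 0.22, -0.01, 0.02, 0], [0.07, -0.12, 0.01, 0.41, -0.07, 0.02, 0], [0.1, -0.19, 0.01, 0.6, -0.13, 0.02, 0], [0.1, -0.19, 0.01, 0.79, -0.19, 0.02, 0], [0.1, -0.19, 0.01, 0.99, -0.23, 0.02, 0], [0.1, -0.19, 0.01, 1.19, -0.24, 0.02, 0], [0.1, -0.19, 0.01, 1.39, -0.23, 0.02, 0], [0.1, -0.19, 0.01, 1.58, -0.2, 0.02, 0],
```

drive_tool:
  targets:
    - [0.03,-0.06,0,0.22,-0.01,0.02,0]
    - [0.07,-0.12,0,0.41,-0.07,0.02,0]
    - [0.1,-0.19,0,0.6,-0.13,0.02,0]
    - [0.1,-0.19,0,0.79,-0.19,0.02,0]
    - [0.1,-0.19,0,0.99,-0.23,0.02,0]
    - [0.1,-0.19,0,1.19,-0.23,0.02,0]
    - [0.1,-0.19,0,1.39,-0.21,0.02,0]
    - [0.1,-0.19,0,1.58,-0.18,0.02,0]

```text
t: 7.22
eef_pos: [605.5, -18.0, 46.4]
tool_rot: [0.496, 3.101, -0.003]
wrist_force: [-1.6, -4.0, -0.7]
opening: 0.003
```

Run:
```python
from h import *
go(6,3)
look("top","t6",(220,140,340,260),5)
```

```text
t 7.22 pos [605.5 -18.   46.4] r 62.9 phi -75.8 Frad 3.5 Ftan -2.5 F [-1.6 -4.  -0.7] tilt 0.12 toolx 161.8
Rm 55.11
[0.01, 0.0, 0.01, 0.17, 0.15, 0.0, 0], [0.02, 0.0, 0.02, 0.36, 0.23, 0.0, 0], [0.02, 0.0, 0.04, 0.53, 0.32, 0.0, 0], [0.02, 0.0, 0.04, 0.7, 0.44, 0.0, 0], [0.02, 0.0, 0.04, 0.85, 0.57, 0.0, 0], [0.02, 0.0, 0.04, 0.98, 0.72, 0.0, 0], [0.02, 0.0, 0.04, 1.09, 0.88, 0.0, 0], [0.02, 0.0, 0.04, 1.19, 1.06, 0.0, 0],
```

View pics/t6.png

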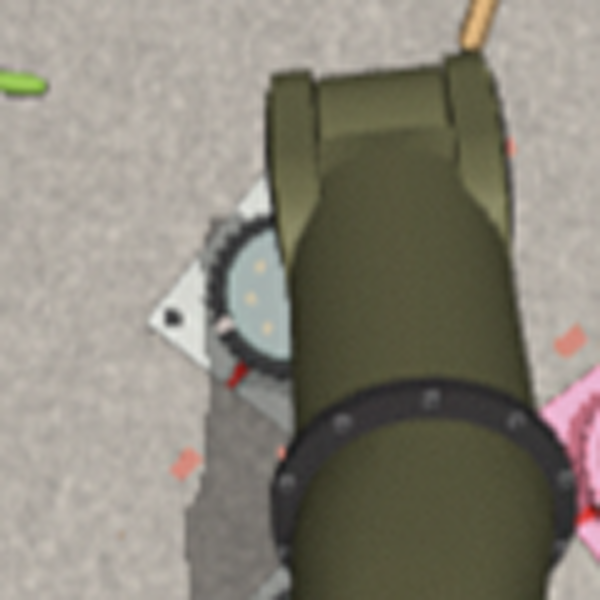

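drive_tool:
  targets:
    - [0,0,0,0.17,0.15,0,0]
    - [0,0,0,0.36,0.23,0,0]
    - [0,0,0,0.53,0.32,0,0]
    - [0,0,0,0.7,0.44,0,0]
    - [0,0,0,0.85,0.57,0,0]
    - [0,0,0,0.98,0.72,0,0]
    - [0,0,0,1.09,0.88,0,0]
    - [0,0,0,1.19,1.06,0,0]

```text
t: 7.93
eef_pos: [644.3, 14.0, 46.9]
tool_rot: [0.496, 3.097, -0.002]
wrist_force: [2.2, -3.4, -1.3]
opening: -0.0
```

Run:
```python
from h import *
go(6,3)
look("top","t7",(220,140,340,260),5);look("side","s7",(250,140,350,240),7)
```

```text
t 7.93 pos [644.3  14.   46.9] r 61.5 phi -28.1 Frad 3.5 Ftan -1.9 F [ 2.2 -3.4 -1.3] tilt 0.31 toolx 161.8
Rm 54.86
[0.01, 0.02, 0.01, -0.02, 0.23, -0.01, 0], [0.02, 0.04, 0.02, 0.04, 0.42, -0.01, 0], [0.02, 0.06, 0.04, 0.1, 0.61, -0.01, 0], [0.02, 0.06, 0.04, 0.14, 0.8, -0.01, 0], [0.02, 0.06, 0.04, 0.16, 1.0, -0.01, 0], [0.02, 0.06, 0.04, 0.16, 1.2, -0.01, 0], [0.02, 0.06, 0.04, 0.14, 1.4, -0.01, 0], [0.02, 0.06, 0.04, 0.09, 1.6, -0.01, 0],
```

View pics/t7.png

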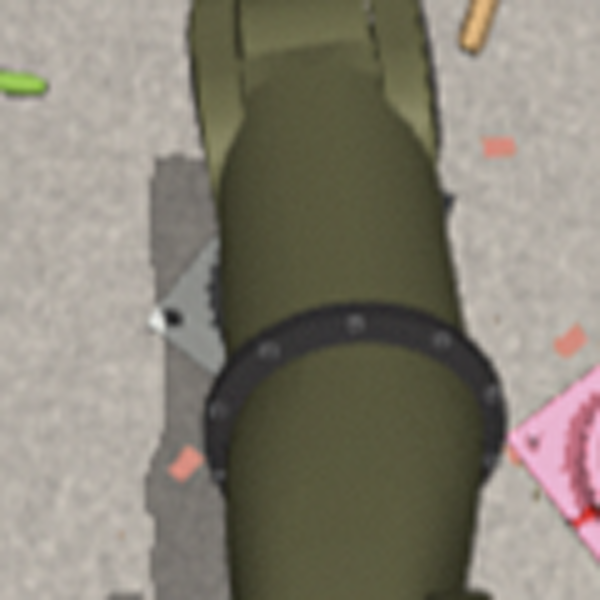

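View pics/s7.png

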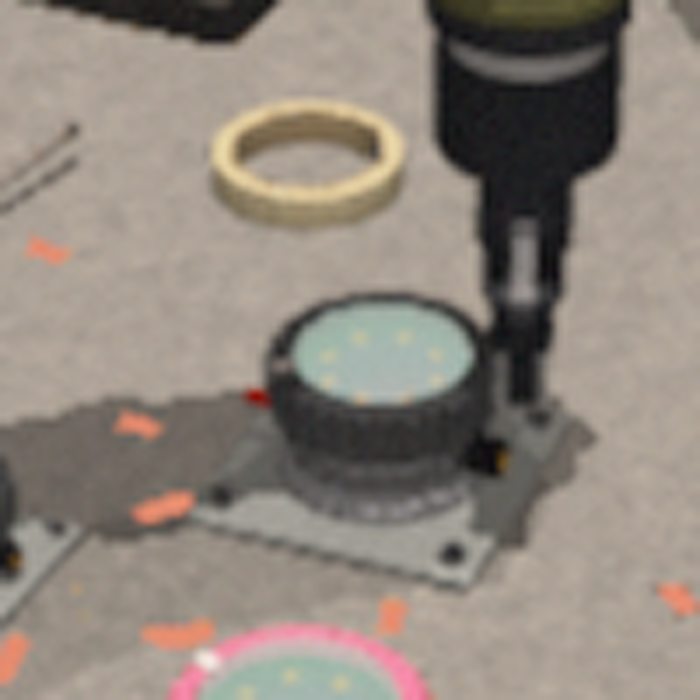

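```bash
cat >> h.py <<'E'
def mk(n,u,v,z,box=None,s=None):
    box=box or ((250,140) if n=="side" else (220,140));s=s or (7 if n=="side" else 5)
    p=ray(n,((u+.5)/s-.5+box[0],(v+.5)/s-.5+box[1]),z);d=p[:2]-C;print(n,p.round(1),"r",np.hypot(*d).round(1),"ang",np.degrees(np.arctan2(d[1],d[0])).round(1))
E
python3 - <<'E'
from h import *
mk("side",280,365,66);mk("top",222,325,66)
E
```

```text
side [547.   46.5  66. ] r 43.1 ang 175.3
top [570.5  81.6  66. ] r 43.3 ang 116.7
```

drive_tool:
  targets:
    - [0,0.02,0,-0.02,0.23,0,0]
    - [0,0.04,0,0.04,0.42,0,0]
    - [0,0.06,0,0.1,0.61,0,0]
    - [0,0.06,0,0.14,0.8,0,0]
    - [0,0.06,0,0.16,1.0,0,0]
    - [0,0.06,0,0.16,1.2,0,0]
    - [0,0.06,0,0.14,1.4,0,0]
    - [0,0.06,0,0.09,1.6,0,0]

```text
t: 8.7
eef_pos: [649.4, 65.3, 47.6]
tool_rot: [0.492, 3.098, 0.002]
wrist_force: [5.6, -1.3, -0.7]
opening: -0.002
```

Run:
```python
from h import *
go(6,3)
look("side","s8",(250,140,350,240),7)
```

```text
t 8.7 pos [649.4  65.3  47.6] r 63.4 phi 20.5 Frad 4.8 Ftan -3.2 F [ 5.6 -1.3 -0.7] tilt 0.29 toolx 162.0
Rm 55.3
[0.0, 0.02, 0.0, -0.17, 0.15, -0.04, 0], [-0.01, 0.04, 0.0, -0.27, 0.32, -0.04, 0], [-0.01, 0.06, 0.01, -0.39, 0.48, -0.04, 0], [-0.01, 0.06, 0.01, -0.53, 0.63, -0.04, 0], [-0.01, 0.06, 0.01, -0.68, 0.76, -0.04, 0], [-0.01, 0.06, 0.01, -0.85, 0.87, -0.04, 0], [-0.01, 0.06, 0.01, -1.02, 0.96, -0.04, 0], [-0.01, 0.06, 0.01, -1.21, 1.03, -0.04, 0],
```

View pics/s8.png

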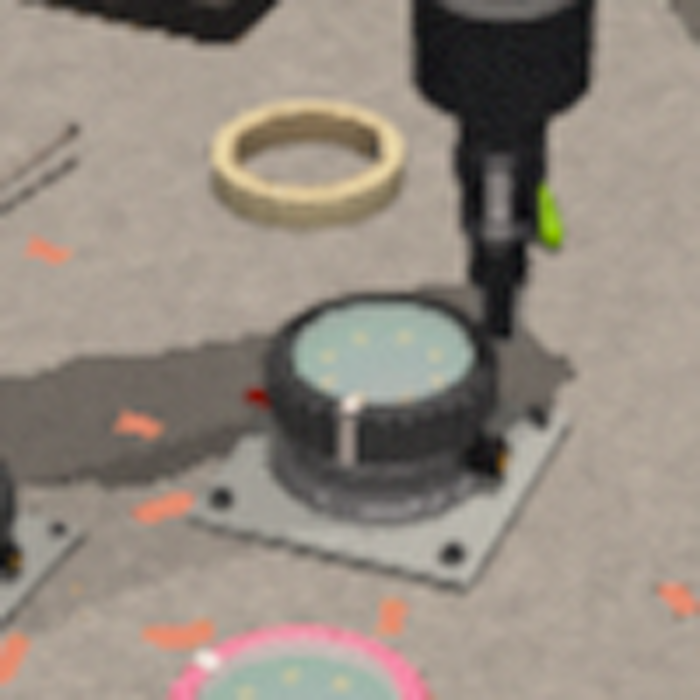

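Run:
```python
from h import *
mk("side",350,403,66.2)
```

```text
side [568.6  11.3  66.2] r 38.2 ang -124.0
```

drive_tool:
  targets:
    - [0,0.02,0,-0.17,0.15,-0.04,0]
    - [0,0.04,0,-0.27,0.32,-0.04,0]
    - [0,0.06,0,-0.39,0.48,-0.04,0]
    - [0,0.06,0,-0.53,0.63,-0.04,0]
    - [0,0.06,0,-0.68,0.76,-0.04,0]
    - [0,0.06,0,-0.85,0.87,-0.04,0]
    - [0,0.06,0,-1.02,0.96,-0.04,0]
    - [0,0.06,0,-1.21,1.03,-0.04,0]

```text
t: 9.42
eef_pos: [613.3, 101.3, 47.2]
tool_rot: [0.487, 3.102, 0.009]
wrist_force: [5.0, 5.8, 0.5]
opening: -0.005
```

Run:
```python
from h import *
go(6,3)
look("side","s9",(250,140,350,240),7)
```

```text
t 9.42 pos [613.3 101.3  47.2] r 62.8 phi 68.2 Frad 7.2 Ftan -2.5 F [5.  5.8 0.5] tilt 0.34 toolx 162.2
Rm 57.1
[-0.02, 0.01, -0.01, -0.22, -0.04, -0.02, 0], [-0.04, 0.02, -0.02, -0.41, 0.03, -0.02, 0], [-0.06, 0.03, -0.03, -0.61, 0.07, -0.02, 0], [-0.06, 0.03, -0.03, -0.81, 0.09, -0.02, 0], [-0.06, 0.03, -0.03, -1.01, 0.09, -0.02, 0], [-0.06, 0.03, -0.03, -1.21, 0.07, -0.02, 0], [-0.06, 0.03, -0.03, -1.4, 0.03, -0.02, 0], [-0.06, 0.03, -0.03, -1.59, -0.04, -0.02, 0],
```

View pics/s9.png

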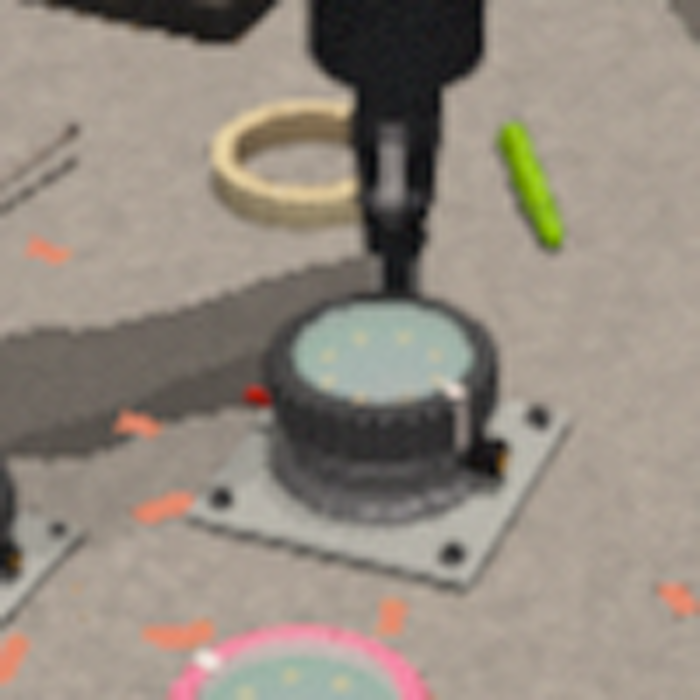

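drive_tool:
  targets:
    - [-0.02,0.01,0,-0.22,-0.04,-0.02,0]
    - [-0.04,0.02,0,-0.41,0.03,-0.02,0]
    - [-0.06,0.03,0,-0.61,0.07,-0.02,0]
    - [-0.06,0.03,0,-0.81,0.09,-0.02,0]
    - [-0.06,0.03,0,-1.01,0.09,-0.02,0]
    - [-0.06,0.03,0,-1.21,0.06,-0.02,0]
    - [-0.06,0.03,0,-1.4,0.01,-0.02,0]
    - [-0.06,0.03,0,-1.59,-0.06,-0.02,0]

```text
t: 10.13
eef_pos: [563.2, 99.6, 46.4]
tool_rot: [-0.486, -3.101, 0.001]
wrist_force: [1.9, 2.2, 1.0]
opening: 0.004
```

Run:
```python
from h import *
go(6,3.5)
look("top","t10",(220,140,340,260),5);look("side","s10",(250,140,350,240),7)
```

```text
t 10.13 pos [563.2  99.6  46.4] r 62.6 phi 115.3 Frad 1.1 Ftan -2.6 F [1.9 2.2 1. ] tilt 0.16 toolx 162.2
Rm 54.49
[0.0, -0.01, -0.01, -0.13, -0.2, 0.0, 0], [0.0, -0.02, -0.03, -0.29, -0.31, 0.0, 0], [0.0, -0.03, -0.04, -0.44, -0.45, 0.0, 0], [0.0, -0.03, -0.04, -0.57, -0.6, 0.0, 0], [0.0, -0.03, -0.04, -0.69, -0.76, 0.0, 0], [0.0, -0.03, -0.04, -0.78, -0.94, 0.0, 0], [0.0, -0.03, -0.04, -0.86, -1.12, 0.0, 0], [0.0, -0.03, -0.04, -0.92, -1.31, 0.0, 0],
```

View pics/t10.png

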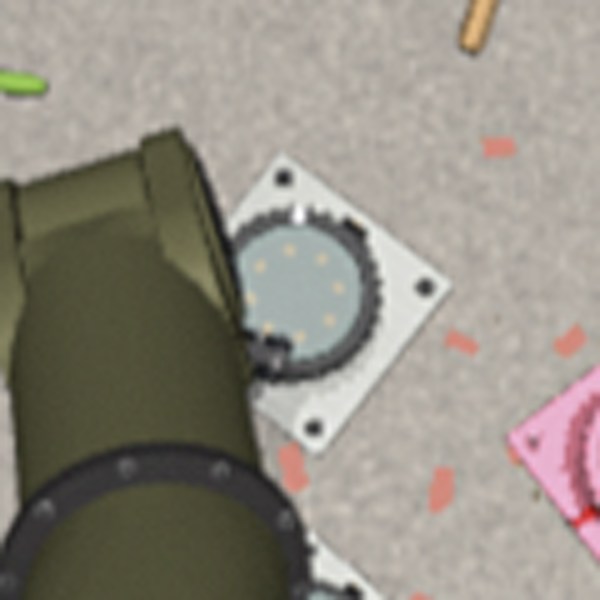

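View pics/s10.png

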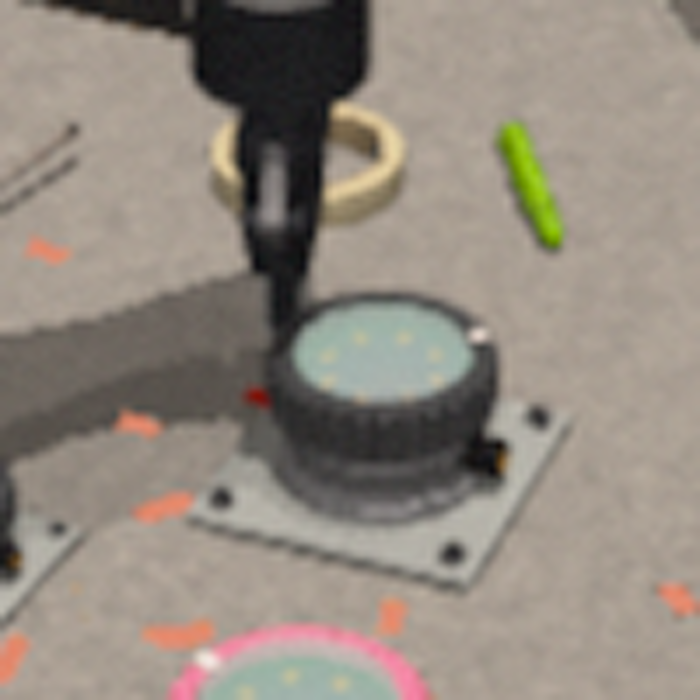

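drive_tool:
  targets:
    - [0,0,0,-0.13,-0.2,0,0]
    - [0,0,0,-0.29,-0.31,0,0]
    - [0,0,0,-0.44,-0.45,0,0]
    - [0,0,0,-0.57,-0.6,0,0]
    - [0,0,0,-0.69,-0.76,0,0]
    - [0,0,0,-0.78,-0.94,0,0]
    - [0,0,0,-0.86,-1.12,0,0]
    - [0,0,0,-0.92,-1.31,0,0]

```text
t: 10.9
eef_pos: [532.5, 59.6, 45.9]
tool_rot: [-0.485, -3.096, 0.003]
wrist_force: [-5.7, 5.2, 4.0]
opening: 0.001
```

Run:
```python
from h import *
go(5,3)
look("side","s11",(250,140,350,240),7)
```

```text
t 10.9 pos [532.5  59.6  45.9] r 59.9 phi 163.9 Frad 7.0 Ftan -3.4 F [-5.7  5.2  4. ] tilt 0.48 toolx 162.2
Rm 53.84
[0.0, -0.03, -0.01, 0.05, -0.19, 0.02, 0], [0.0, -0.06, -0.03, 0.01, -0.35, 0.02, 0], [0.01, -0.1, -0.04, -0.02, -0.52, 0.02, 0], [0.01, -0.1, -0.04, -0.02, -0.68, 0.02, 0], [0.01, -0.1, -0.04, -0.01, -0.85, 0.02, 0], [0.01, -0.1, -0.04, 0.01, -1.01, 0.02, 0], [0.01, -0.1, -0.04, 0.05, -1.17, 0.02, 0], [0.01, -0.1, -0.04, 0.11, -1.33, 0.02, 0],
```

View pics/s11.png

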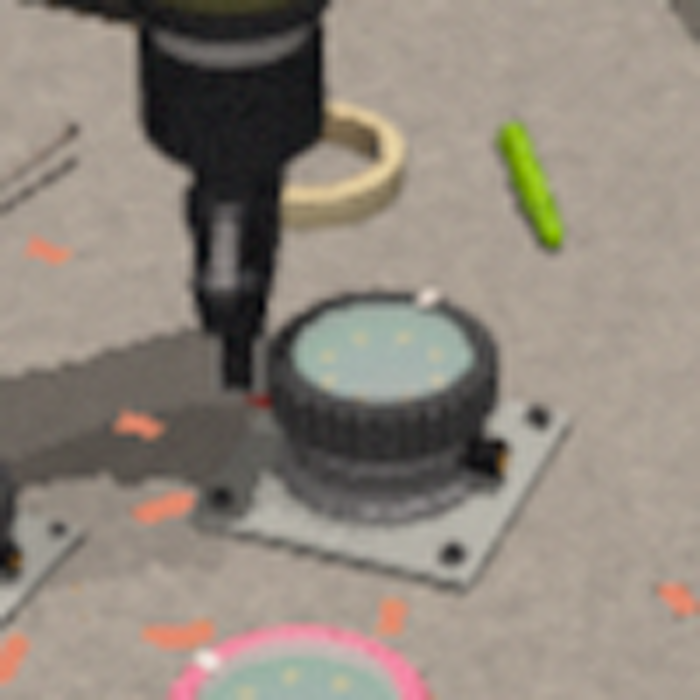

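drive_tool:
  targets:
    - [0,-0.03,0,0.05,-0.19,0.02,0]
    - [0,-0.06,0,0.01,-0.35,0.02,0]
    - [0,-0.1,0,-0.01,-0.52,0.02,0]
    - [0,-0.1,0,-0.01,-0.68,0.02,0]
    - [0,-0.1,0,0.01,-0.85,0.02,0]
    - [0,-0.1,0,0.03,-1.01,0.02,0]
    - [0,-0.1,0,0.08,-1.17,0.02,0]
    - [0,-0.1,0,0.14,-1.33,0.02,0]

```text
t: 11.62
eef_pos: [533.8, 16.4, 46.1]
tool_rot: [-0.489, -3.099, 0.006]
wrist_force: [-8.4, -0.9, 3.6]
opening: 0.001
```

Run:
```python
from h import *
mk("side",428,298,66.6)
go(4,3)
look("top","t12",(220,140,340,260),5);look("side","s12",(250,140,350,240),7)
```

```text
side [621.1  79.3  66.6] r 47.8 ang 49.4
t 11.62 pos [533.8  16.4  46.1] r 62.2 phi -154.6 Frad 8.0 Ftan -2.8 F [-8.4 -0.9  3.6] tilt 0.35 toolx 162.1
Rm 54.1
[0.01, -0.02, -0.01, 0.15, -0.08, 0.01, 0], [0.02, -0.04, -0.01, 0.22, -0.19, 0.01, 0], [0.04, -0.06, -0.02, 0.3, -0.29, 0.01, 0], [0.04, -0.06, -0.02, 0.39, -0.4, 0.01, 0], [0.04, -0.06, -0.02, 0.49, -0.49, 0.01, 0], [0.04, -0.06, -0.02, 0.59, -0.57, 0.01, 0], [0.04, -0.06, -0.02, 0.7, -0.65, 0.01, 0], [0.04, -0.06, -0.02, 0.81, -0.72, 0.01, 0],
```

View pics/t12.png

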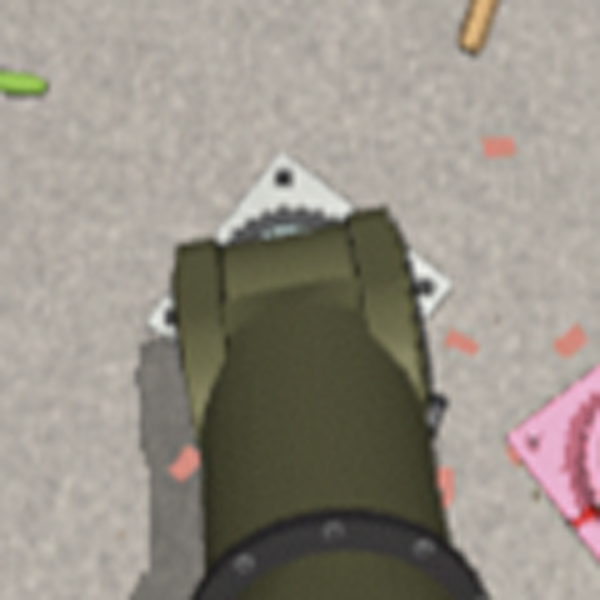

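View pics/s12.png

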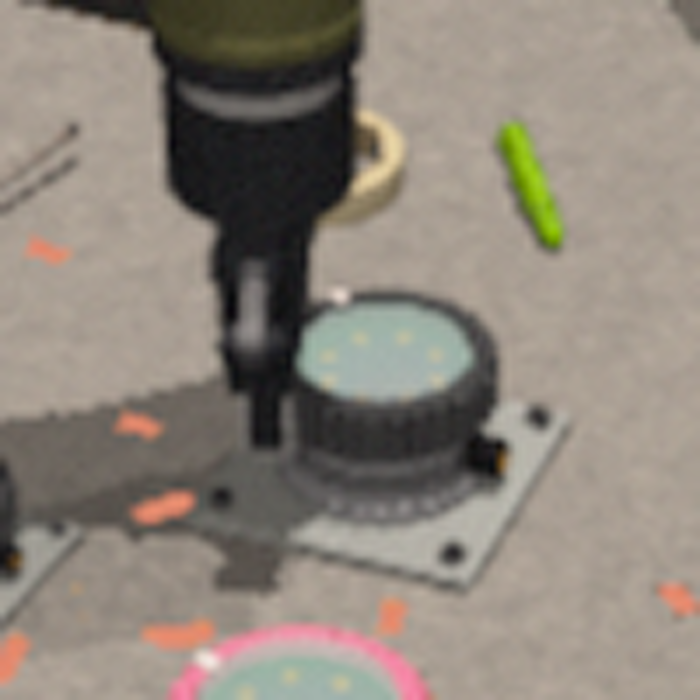

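drive_tool:
  targets:
    - [0,0,0,0.15,-0.08,0,0]
    - [0,-0.04,0,0.22,-0.19,0,0]
    - [0.04,-0.06,0,0.3,-0.29,0,0]
    - [0.04,-0.06,0,0.39,-0.4,0,0]
    - [0.04,-0.06,0,0.49,-0.49,0,0]
    - [0.04,-0.06,0,0.59,-0.57,0,0]
    - [0.04,-0.06,0,0.7,-0.65,0,0]
    - [0.04,-0.06,0,0.81,-0.72,0,0]

```text
t: 12.38
eef_pos: [556.9, -9.9, 45.6]
tool_rot: [-0.495, -3.1, 0.007]
wrist_force: [-6.1, -3.6, 1.8]
opening: -0.001
```

Run:
```python
from h import *
mk("side",341,296,66.7)
go(1.5,3)
look("top","t13",(240,160,320,240),8);look("side","s13",(250,140,350,240),7)
```

```text
side [584.8  90.6  66.7] r 47.9 ang 96.3
t 12.38 pos [556.9  -9.9  45.6] r 62.4 phi -122.0 Frad 6.3 Ftan -3.3 F [-6.1 -3.6  1.8] tilt 0.28 toolx 161.8
Rm 55.76
[0.01, -0.01, 0.01, 0.09, 0.07, 0.03, 0], [0.03, -0.02, 0.02, 0.14, 0.04, 0.03, 0], [0.04, -0.04, 0.03, 0.18, 0.03, 0.03, 0], [0.04, -0.04, 0.03, 0.23, 0.01, 0.03, 0], [0.04, -0.04, 0.03, 0.28, -0.01, 0.03, 0], [0.04, -0.04, 0.03, 0.32, -0.03, 0.03, 0], [0.04, -0.04, 0.03, 0.37, -0.04, 0.03, 0], [0.04, -0.04, 0.03, 0.42, -0.06, 0.03, 0],
```

View pics/t13.png

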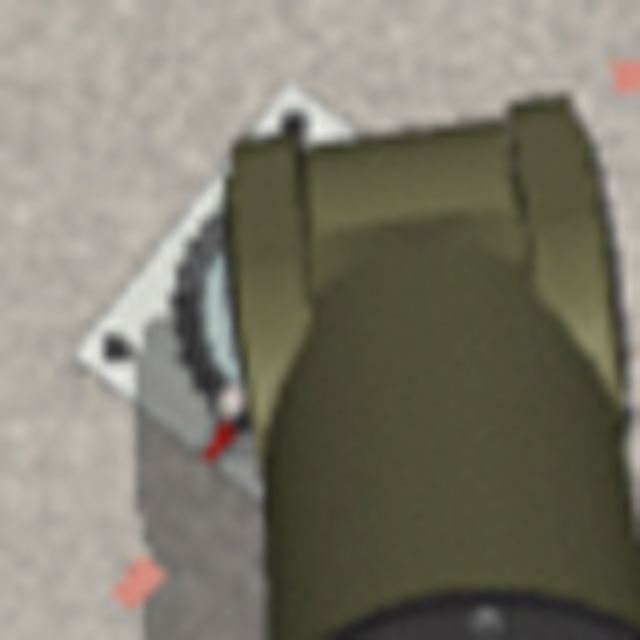

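View pics/s13.png

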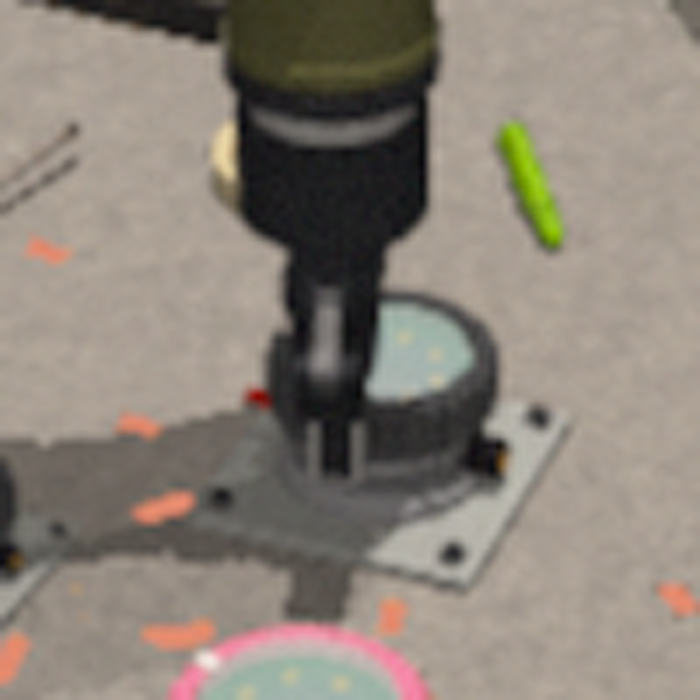

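drive_tool:
  targets:
    - [0,0,0,-0.15,-0.3,0.03,0]
    - [0,0,0,-0.2,-0.8,0.03,0]
    - [0,0,0,0.0,-1.3,0.03,0]
    - [0,0,0,0.5,-1.7,0.03,0]
    - [0,0,0,1.1,-1.9,0.03,0]
    - [0,0,0,1.5,-1.9,0.03,0]
    - [0,0,0,1.6,-1.9,0.03,0]
    - [0,0,0,1.6,-1.9,0.03,0]

```text
t: 13.15
eef_pos: [606.4, -68.6, 46.5]
tool_rot: [0.498, 3.102, -0.007]
wrist_force: [-0.1, 0.2, -0.2]
opening: -0.002
```

Run:
```python
from h import *
st()
look("top","t14",(255,180,305,230),12);look("side","s14",(270,165,330,225),10)
```

```text
t 13.15 pos [606.4 -68.6  46.5] r 112.8 phi -81.6 Frad -0.2 Ftan -0.0 F [-0.1  0.2 -0.2] tilt 0.27 toolx 161.7
```

View pics/t14.png

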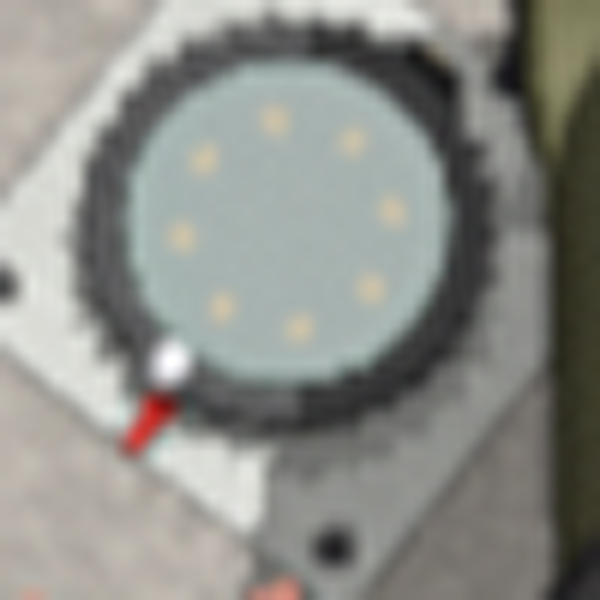

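View pics/s14.png

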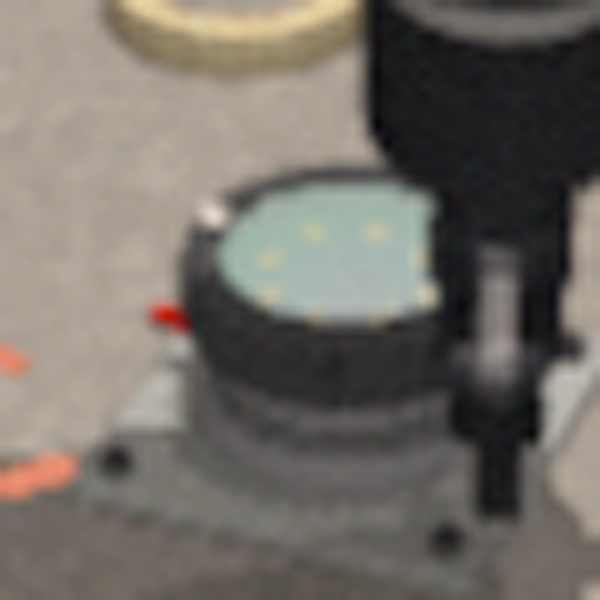

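Run:
```python
from h import *
im=np.load("pics/t14.npy").astype(int)
f=lambda u,v:((u+.5)/12-.5+255,(v+.5)/12-.5+180)
# centroids
r,g,b=im[...,0],im[...,1],im[...,2]
yy,xx=np.mgrid[:400,:640];roi=(xx>262)&(xx<276)&(yy>205)&(yy<222)
red=roi&(r>120)&(r-g>70);w=(r-g)*red;print("red px",xx[red],yy[red])
pr=np.array([(xx*w).sum(),(yy*w).sum()])/w.sum()
roi2=(xx>=265)&(xx<=273)&(yy>=205)&(yy<=213);w2=np.clip(im.min(2)-130,0,None)*roi2;pm=np.array([(xx*w2).sum(),(yy*w2).sum()])/w2.sum()
print("red centroid",pr,"mark",pm)
cs={"lens":ray("top",f(289,220),64)[:2],"led":ray("top",f(287.25,224.4),55)[:2],"holes":np.array([590.76,43.47])}
m=ray("top",pm,67)[:2];p=ray("top",pr,28.5)[:2];tip=ray("top",f(130,445),30)[:2]
for k,c in cs.items():
    a=lambda q:(np.degrees(np.arctan2(*(q-c)[::-1])).round(1),np.hypot(*(q-c)).round(1))
    print(k,c.round(1),"mark",a(m),"red",a(p),"tip",a(tip))
```

```text
red px [267 267 268 266 267 266 267 266] [213 214 214 215 215 216 216 217]
red centroid [266.77510917 214.87117904] mark [269.83803239 208.17096581]
lens [590.5  41.1] mark (np.float64(141.5), np.float64(38.2)) red (np.float64(142.7), np.float64(58.0)) tip (np.float64(142.9), np.float64(64.4))
led [590.5  42. ] mark (np.float64(142.5), np.float64(37.6)) red (np.float64(143.4), np.float64(57.4)) tip (np.float64(143.5), np.float64(63.8))
holes [590.8  43.5] mark (np.float64(144.6), np.float64(36.9)) red (np.float64(144.8), np.float64(56.7)) tip (np.float64(144.7), np.float64(63.2))
```

Run:
```python
from h import *
im=np.load("pics/t14.npy").astype(int)
print(im.min(2)[204:216,263:275]);print((im[...,0]-im[...,1])[204:220,262:275])
f=lambda u,v:((u+.5)/12-.5+255,(v+.5)/12-.5+180)
m0=ray("top",f(170,361),67)[:2]
roi=np.zeros(im.shape[:2]);roi[206:214,266:273]=1;w=np.clip(im.min(2)-185,0,None)*roi;yy,xx=np.mgrid[:400,:640];pm=np.array([(xx*w).sum(),(yy*w).sum()])/w.sum();print(pm)
m1=ray("top",pm,67)[:2]
for c in ([590.5,41.1],[590.5,42],[590.8,43.5]):
  for m in (m0,m1):
    d=m-c;print(c,np.degrees(np.arctan2(d[1],d[0])).round(1),np.hypot(*d).round(1))
# predicted pixel of mark when aligned, and of pointer, for c
for ang in (143.1,145):
  for c in ([590.5,41.1],[590.5,42.]):
    u=np.array([np.cos(np.radians(ang)),np.sin(np.radians(ang))]);print(ang,c,proj("top",np.array([np.r_[c+43*u,67.6],np.r_[c+65*u,30],np.r_[c+52*u,30]])).round(2).tolist())
```

```text
[[ 81  93  97 121 164 167 165 167 165 173 172 172]
 [ 73  86  94 107 143 165 167 167 166 173 170 172]
 [100  76  88  91 108 145 163 166 166 174 170 174]
 [129  80  76  91  94 115 148 161 165 168 172 167]
 [133  88  64  86 100 154 194 172 161 164 168 166]
 [140 120 100  82 127 209 246 206 143 153 166 167]
 [186 175 129  90 143 227 248 197 111 117 139 155]
 [217 200 131  95 129 187 192 137  93  94 101 121]
 [215 200 137  97  83 101  97  77  81  94  99  95]
 [216 209 174 122  51  29  43  66  68  79  89  87]
 [215 221 201 125  47  36  65  90  84  63  62  67]
 [179 187 171  82  49  94 137 118 108  91  80  83]]
[[  0   0   1  -1  -8 -14 -16 -14 -14 -13  -8   0  -5]
 [ -1   0   1   0  -4 -11 -17 -14 -13 -13  -1  11   0]
 [ -1  -2  -2   0   0  -7 -16 -17 -15 -12  -5   4  -6]
 [ -2  -2  -1   0   1  -2 -11 -15 -17 -14 -10  -8 -12]
 [ -3  -2   0   0   1   0  -1  -6 -14 -16 -15 -13 -13]
 [ -2  -2  -1  -1  -1  -1   1   0  -6 -12 -14 -15 -14]
 [ -2  -1  -1  -1   0  -1   0   0  -1  -5 -10 -14 -16]
 [ -2  -2  -2  -2  -2   0   3  -1   0   0  -2  -7 -10]
 [ -1  -2  -1  -4   0  21  25  10  -3  -1  -1  
[... 159 characters left out ...]
  -1  -1  -1]
 [  6   3   8  65 148  71  -6  -7  -5  -2  -1  -1  -1]
 [  6   4  10  51  71   0  -9  -3  -2  -1  -1  -2  -2]
 [  6   5   3   6   9  -6  -5  -3  -1  -2  -2  -3  -2]
 [  6   6   6   5   5   2   0  -2  -3  -3  -1  -2  -2]]
[268.85477178 209.52282158]
[590.5, 41.1] 141.7 43.3
[590.5, 41.1] 141.9 42.8
[590.5, 42] 142.7 42.8
[590.5, 42] 142.9 42.3
[590.8, 43.5] 144.5 42.1
[590.8, 43.5] 144.8 41.6
143.1 [590.5, 41.1] [[269.05, 209.75], [265.31, 216.85], [268.11, 213.3]]
143.1 [590.5, 42.0] [[268.73, 209.74], [264.99, 216.84], [267.8, 213.29]]
145 [590.5, 41.1] [[269.45, 210.05], [265.9, 217.3], [268.58, 213.66]]
145 [590.5, 42.0] [[269.13, 210.04], [265.59, 217.29], [268.27, 213.65]]
```

Line and pointer look aligned to within about 1°. I'll raise the clear finger and make final checks in both views.

drive_tool:
  targets:
    - [0,0,0,0,-0.2,0.5,0]
    - [0,0,0,0,-0.8,1.2,0]
    - [0,0,0,0,-1.6,2.0,0]
    - [0,0,0,0,-2.5,2.8,0]
    - [0,0,0,0,-3.4,3.5,0]
    - [0,0,0,0,-4.2,4.0,0]
    - [0,0,0,0,-4.8,4.0,0]
    - [0,0,0,0,-5.0,4.0,0]

```text
t: 13.92
eef_pos: [603.8, -222.1, 167.5]
tool_rot: [-0.503, -3.101, 0.012]
wrist_force: [-0.5, -0.3, -0.1]
opening: 0.004
```

Run:
```python
from h import *
st()
look("top","t15",(0,0,640,400),1);im=look("side","s15",(0,0,640,400),1)
cv2.imwrite("pics/s15c.png",cv2.resize(im[165:225,270:330,::-1],None,fx=10,fy=10,interpolation=cv2.INTER_CUBIC))
it=np.load("pics/t15.npy");cv2.imwrite("pics/t15c.png",cv2.resize(it[180:230,255:305,::-1],None,fx=12,fy=12,interpolation=cv2.INTER_CUBIC))
```

```text
t 13.92 pos [ 603.8 -222.1  167.5] r 265.4 phi -87.0 Frad 0.3 Ftan -0.6 F [-0.5 -0.3 -0.1] tilt 0.44 toolx 161.6
```

View pics/s15c.png

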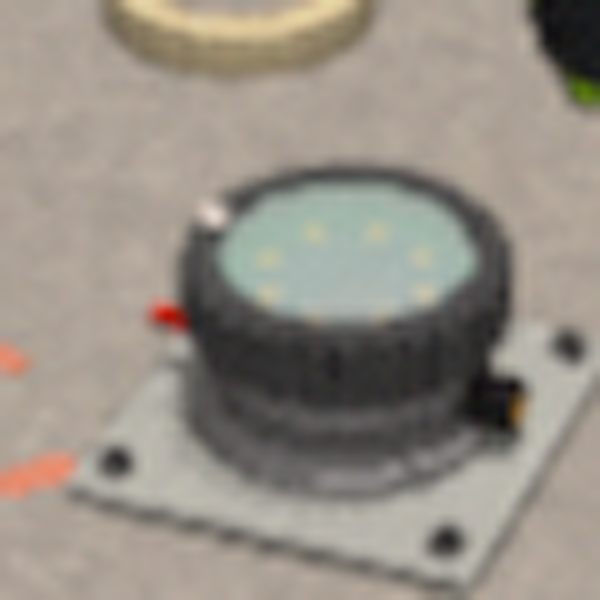

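View pics/t15c.png

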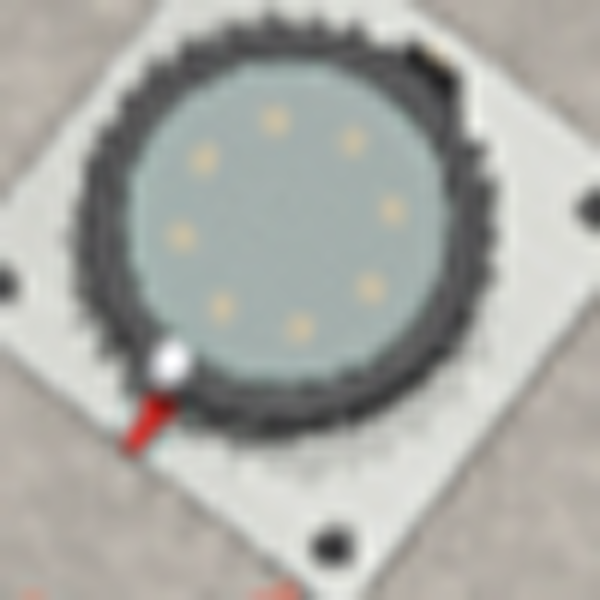

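View pics/t15.png

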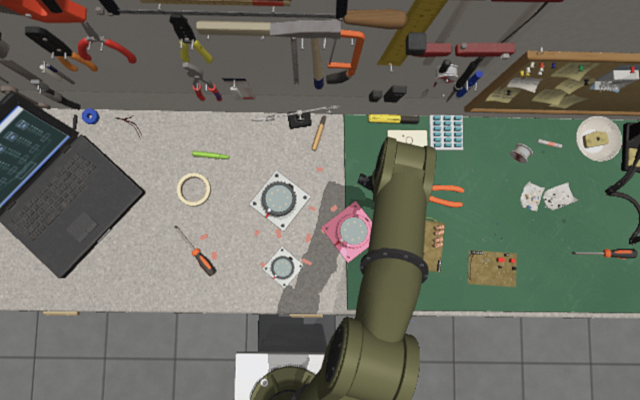

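Run:
```python
from h import *
f=lambda u,v:((u+.5)/10-.5+270,(v+.5)/10-.5+165)
c=ray("side",f(347.5,250),64)[:2];m=ray("side",f(213,216),68)[:2];t=ray("side",f(155,316),30)[:2]
print(c,[(np.degrees(np.arctan2(*(q-c)[::-1])).round(1),np.hypot(*(q-c)).round(1)) for q in (m,t)])
from scipy.optimize import least_squares
g=lambda u,v:((u+.5)/7-.5+240,(v+.5)/7-.5+160)
top=[g(257,108),g(456,261),g(299,459),g(101,304)]
P=np.array([ray("top",q,8)[:2] for q in top]);print(P.mean(0),[np.degrees(np.arctan2(*(q-P.mean(0))[::-1])).round(1) for q in P])
```

```text
[592.80755538  49.02477834] [(np.float64(147.9), np.float64(42.4)), (np.float64(151.3), np.float64(60.9))]
[590.59818014  42.13648045] [np.float64(8.3), np.float64(-82.0), np.float64(-172.0), np.float64(98.0)]
```

```bash
python3 -c "
from rig import *
print(close_job())"
```

```text
the job is handed in; nothing more can be done
None
```

I rolled the ring about 577° anticlockwise with the closed fingertip pressed on its outside, never gripping it. The white line passed the red pointer once, between 112° and 175° in world angle. It is now back at the pointer for the second time, and I handed the job in at about 14 s.

**Alignment:** in the top view the line is at about 142.8° and the pointer at 143.1°, so they agree within about 1°. The side view gave 148° for the line and 151° for the pointer. I trust that less, because its fit for the lamp axis was several mm off.

**Forces:** the radial push read at the end of each move was at most about 15 N. I saw no sign of contact with the glass.

**Other things on the bench:** in the last top picture the screwdriver, tape, marker and brush lie where they were. The arm partly covers the circuit board and pliers there, so I couldn't fully confirm those two, but nothing came near them at bench height.

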